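# Brace the jar in the crate well and unscrew its tight cap

## Task

Open the amber spares jar: stand it upright in the square well on the lid of the blue crate, so that the well keeps it from turning, then unscrew its tight red cap anticlockwise. As soon as the thread lets go (well before half a turn), stop turning and lift the cap straight up, leaving the jar standing in the well, and finish while still holding the cap level over the jar, clear of it by a finger's breadth (about 2 cm) above the mouth. Keep the jar upright and leave the shuttlecock cup, the shuttle tube and the sunglasses case where they are.

Things in the scene. Friction and masses are not known exactly. Their poses are not given: they have to be found in the camera images.
- jar: Loose amber jar, about 0.3 kg: square body 62 x 62 mm, 62 mm tall, edges rounded 4 mm, shoulder up to 66 mm, round neck 40 mm across, mouth (rim) at 93 mm. Origin: centre of its underside; z up, x and y square to its flat sides. Starts on the tiles at any yaw with its cap screwed tight; can be carried by the cap.
- cap: Loose red screw cap, round, 58 mm across, 28 mm tall, flat top, about 50 g. Origin: centre of its lower edge; z up. Screwed tight, its origin is 72 mm above the jar's and its x axis lies along the jar's x. A sprung seal presses on the rim (15 N): it takes up to about 0.6 N m to turn, and an unbraced jar turns along.
- cap_mark (a point): Outer end of the white line on the cap's top, on its +x side, 29 mm from the axis, 28 mm above the cap's origin. Three thread lugs: turned anticlockwise from above by 0.95 rad relative to the jar (height may stay constant) the cap is free to lift straight off; 1.05 to 1.6 rad is good; at 1.7 rad the lugs meet the next stops.
- crate: Blue plastic crate with a grey snap latch on its far side, fixed to the ledge: 160 x 220 mm, lid top 85 mm above the tiles. Origin: centre of its underside; the latch is on its +x side. In the middle of the lid stands a white square collar, the well.
- well (a point): Centre of the well's floor, on the lid 85 mm above the tiles. The well is 70 x 70 mm inside, sides along the crate's x and y; its white walls reach about 25 mm above this floor and flare at the top. The jar has 4 mm to spare on each side, fits in any of four quarter-turns, and can twist about 0.14 rad either way.
- shuttle_cup: Bystander: stainless cup 80 mm across and 95 mm tall, with three stacked shuttlecocks standing out of it to 160 mm. Origin: centre of its underside.
- shuttle_tube: Bystander: white standing shuttle tube with green bands, 68 mm across, 200 mm tall. Origin: centre of its underside.
- glasses_case: Bystander: black sunglasses case, 65 x 160 mm, 42 mm tall, lying flat. Origin: centre of its underside; long side along its y.
Things that resemble listed ones, but are neither listed nor needed, are in the scene too. Of the things like the cap, leave any that is green; of the rest the smaller one is meant.

How it is judged:
On the way, in this order (a step that is already met when the one before it is completed fails the run):
1. the jar stands in the well, its cap still screwed on tight (z of jar in the frame of well below 0.004 m and horizontal distance between jar and well below 0.009 m and angle between jar's own z axis and vertical below 0.08 rad and x of cap_mark in the frame of jar above 0.025 m), for 0.2 s.
2. the cap has been turned anticlockwise until its thread is free, with the jar standing in the well (z of jar in the frame of well below 0.006 m and horizontal distance between jar and well below 0.009 m and x of cap_mark in the frame of jar below 0.0175 m and y of cap_mark in the frame of jar above 0.018 m), for 0.05 s.
At the end, for the whole second after the job is handed in: Jar still and upright on the well floor (within 4 mm of the floor, 9 mm of its centre, 0.08 rad). The fingers alone hold the cap, still and level (0.2 rad), its lower edge 5 to 45 mm above the jar rim, axes within 20 mm. The arm does not touch the jar (z of jar in the frame of well below 0.004 m and horizontal distance between jar and well below 0.009 m and angle between jar's own z axis and vertical below 0.08 rad and z of cap in the frame of jar between 0.098 and 0.138 m and horizontal distance between cap and jar below 0.02 m and angle between cap's own z axis and vertical below 0.2 rad and linear speed of each of cap, jar below 0.02 m/s and contact force between the fingers and cap above 1 N and contact force between cap and jar below 0.1 N and contact force between cap and crate below 0.1 N and contact force between the arm and jar below 0.5 N); the arm keeps its last pose, push and grip.
It fails at once if the jar is tipped by more than about 35 degrees (angle between jar's own z axis and vertical above 0.6 rad).
It fails at once if the cap is turned on past 120 degrees relative to the jar, long after its thread is free (x of cap_mark in the frame of jar below -0.0145 m and horizontal distance between cap and jar below 0.01 m).
It fails at once if the shuttlecock cup is moved (distance of shuttle_cup from where it was at the start of the episode above 0.02 m or angle between shuttle_cup's own z axis and vertical above 0.3 rad).
It fails at once if the shuttle tube is moved (distance of shuttle_tube from where it was at the start of the episode above 0.02 m or angle between shuttle_tube's own z axis and vertical above 0.3 rad).
It fails at once if the sunglasses case is moved (distance of glasses_case from where it was at the start of the episode above 0.02 m).
It also fails if it takes over 42 s, if anything falls off the work surface, if the arm or the gripper's body presses on something with over 40 N, if the wrist force passes 120 N, or if a joint passes its speed limit or range.

## Robot

A 7-joint arm with a two-finger parallel gripper is mounted at the origin on the work surface. World frame = base frame: x ahead of the robot, y to its left, z up, the work surface at z = 0. Lengths are in m, angles in rad, forces in N, time in s.
With the tool pointing down it reaches from about 0.4 to 0.85 m from the base axis. Payload 4.5 kg.
Tool frame: the origin (TCP) lies at the centre of the arm's flange, where the gripper is bolted on; the fingertips stand nose_length ahead of it and the grasp point (between the pads) lies 147 mm ahead of it (nose_length is the distance from the TCP to the fingertips, in m); z points along the fingers, y is the line along which they close (so a half turn about z gives the same grasp; the last joint's range is limited). The gripper opens to 88 mm and grips with 3 to 60 N. Pads are 18 mm wide; open, the fingers measure 123 mm over their backs; the gripper's body (75 mm by 187 mm) begins 45 mm behind the grasp point.
Start: joints at [1.274, 0.689, -0.195, 1.565, 0.157, 0.902, -0.215], TCP at [0.203, -0.591, 0.405] pointing down, gripper open.
Joint ranges: [-3.01, 3.01], [-0.46, 2.08], [-1.47, 1.51], [0.13, 2.56], [-1, 4.14], [0.04, 2.09], [-2.66, 2.66]. Speed limits (rad/s): [2.57, 2.57, 3.14, 3.14, 3.14, 3.14, 3.14].

## Interface

Orientations are given as a unit quaternion [x, y, z, w].
In Python, from plant import * gives the robot as it stands.
- The arm moves only by the tool play_rows, never from a script. Its argument "rows" is a list that holds one entry, the list of rows, each a list of 6 numbers: the shift along the tool's x, y, z normalised to -1 to 1, where 1 is 0.5 m, then the turn, a rotation vector about the tool's x, y, z normalised to -1 to 1, where 1 is 0.5 rad. A call has 1 to 20 rows; each row is the pose to reach, as a shift and turn from the pose commanded when the call began, along the tool's axes at that moment; what a row does not reach only later rows make up. A row lasts 1/12 s, in which the tool goes at most 41.7 mm and 7.16 degrees, less where a joint would pass 70% of its speed; a pose out of reach is approached as far as the arm can. A call with a number of a shift or a turn outside -1 to 1 is refused whole. A call with a gripper value outside its range is refused whole. "claw" is the closure, from 0 (fully open) to 1 (shut), set as the call begins (left out, the last holds). The fingers move at their own pace and stop on an object; "squeeze" is the grip in N (left out, the last holds). Time passes only in rows, so rows that repeat a pose let the fingers close. It gives the time, the measured TCP pose, the force, the opening and the grip force at its end, in the units of the state.
- get_state(): the state, without advancing time (a new reading comes with each control period).
- snapshot(name): name is "scene" or "top" or "wrist"; returns a dict with "pixels" (400x640x3 uint8, blue, green, red), "camera_matrix" (3x3 intrinsics, pixels), "world_to_cam" (4x4, takes a point from world to camera coordinates); the wrist camera has in their place "mount" (4x4, takes a point from camera to tool coordinates, whose origin is the TCP and whose axes are the flange's). Camera axes: x right, y down, z forward; pixel columns grow to the right and rows downward; lengths in m; the calibration is good to about 2 mm. A picture is of the moment at which its call begins: read the wrist's pose just before it. There is no depth.
- finish_job(): hands the job in; it is judged then, once.
The state is a dict: "clock": time; "q": joint angles; "qd": joint speeds; "joint_torque": joint torques, N m; "tool_pos": TCP position; "eef_rot": TCP orientation; "contact_force": force on the tool from outside, world axes, zero at the start; "moment": the same for the moment, N m; "opening": opening from 0.0 (shut) to 1.0 (fully open); "finger_force": force on a finger pad.
Only numpy, scipy, OpenCV 4.12 (cv2) and the standard library are available. Lean on these libraries where they do the work, as an engineer would, in place of code of your own. Each camera call takes 0.05 s, during which the arm holds its last target. There are 200 camera calls.

## Working session

There is one attempt and no reset: what is moved stays moved. The work goes in short steps, Python scripts to look and compute and a tool call to move; the robot and the scene stay as the last step left them, time stands still between calls to the robot, and variables do not carry over. Pictures are saved under pics/ and viewed, at most 10 in all, crops included, and the job is handed in when it is done.

Besides the shell and the picture viewer there is one more tool, called by a JSON object that holds its "fn" and its "kwargs". play_rows: Moves the arm, as the interface text tells. Its arguments: {"type":"object","properties":{"rows":{"type":"array"},"claw":{"type":"number"},"squeeze":{"type":"number"}},"required":["rows"]}

```bash
mkdir -p pics; ls
python3 - <<'E'
from plant import *
import cv2,numpy as np
s=get_state();print({k:np.round(v,3).tolist() for k,v in s.items()})
try: print(nose_length)
except Exception as e: print(e)
for n in ["scene","top"]:
    d=snapshot(n);cv2.imwrite(f"pics/{n}0.png",d["pixels"]);print(n,np.round(d["camera_matrix"],1).tolist(),np.round(d["world_to_cam"],3).tolist())
    np.savez(f"pics/{n}0.npz",**d)
E
```

```text
pics
{'clock': 0.0, 'q': [1.274, 0.69, -0.195, 1.566, 0.157, 0.903, -0.215], 'qd': [0.0, 0.001, -0.001, 0.001, -0.0, 0.0, 0.0], 'joint_torque': [-0.0, -52.756, -1.267, -15.343, -0.053, 0.006, 0.0], 'tool_pos': [0.203, -0.591, 0.404], 'eef_rot': [0.986, 0.165, -0.0, -0.001], 'contact_force': [-0.009, -0.302, 0.69], 'moment': [0.025, -0.009, 0.012], 'finger_force': 0.0, 'opening': 1.002}
0.166
scene [[469.9, 0.0, 320.5], [0.0, 469.9, 194.1], [0.0, 0.0, 1.0]] [[-0.348, 0.937, 0.024, 0.207], [0.576, 0.233, -0.783, -0.297], [-0.74, -0.259, -0.621, 2.035], [0.0, 0.0, 0.0, 1.0]]
top [[457.1, 0.0, 326.8], [0.0, 457.1, 192.8], [0.0, 0.0, 1.0]] [[0.011, -1.0, 0.008, -0.012], [-0.981, -0.012, -0.193, 0.623], [0.193, -0.006, -0.981, 1.39], [0.0, 0.0, 0.0, 1.0]]
```

View pics/scene0.png

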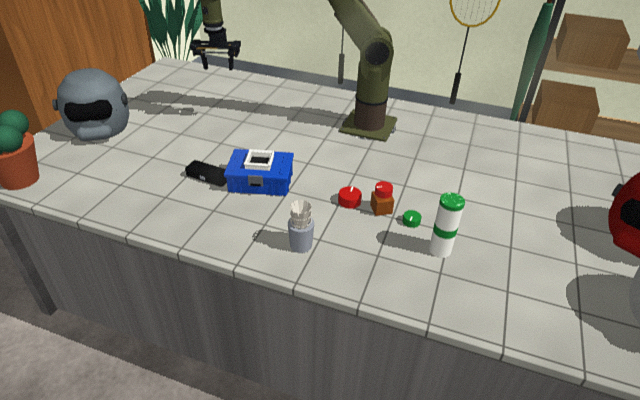

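View pics/top0.png

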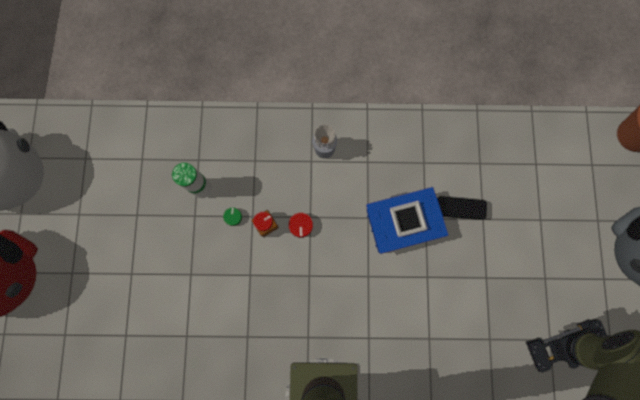

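The scene picture shows the robot with its gripper at the upper left, the blue crate with its white well at (260,160), and the jar at (383,198). In the top view, three things could be taken for the cap:
- green cap at (232,217): leave it
- larger loose red cap at (301,225): decoy
- smaller red cap on the amber jar at (265,220): this is the one I want

The crate's well is at (409,217), the cup at (324,143), the tube at (187,177) and the case at (464,208).

```bash
cat > h.py <<'E'
import cv2,numpy as np
from scipy.spatial.transform import Rotation as R
def ray(d,uv,z):
    K=np.array(d["camera_matrix"]);T=np.array(d["world_to_cam"])
    c=-T[:3,:3].T@T[:3,3]; v=T[:3,:3].T@np.linalg.inv(K)@np.array([uv[0],uv[1],1.])
    return c+v*(z-c[2])/v[2]
def comps(m,amin=30):
    n,l,st,ce=cv2.connectedComponentsWithStats(m.astype(np.uint8))
    return sorted([(st[i,4],ce[i],l==i) for i in range(1,n) if st[i,4]>amin],key=lambda a:-a[0])
E
python3 - <<'E'
from h import *
d=np.load("pics/top0.npz");im=d["pixels"];b,g,r=[im[...,i].astype(int) for i in range(3)]
for nm,m,z in [("red",(r>120)&(g<50)&(b<50),.1),("blue",(b>120)&(r<70)&(g<110),.085)]:
    for a,c,l in comps(m)[:4]:
        if not 100<c[0]<520:continue
        print(nm,a,c.round(1),ray(d,c,z).round(3))
        if nm=="blue":
            rc=cv2.minAreaRect(np.argwhere(l)[:,::-1].astype(np.float32))
            P=[ray(d,p,z) for p in cv2.boxPoints(rc)];P=np.array(P);print(P.round(3).tolist(),P.mean(0).round(3))
            e=np.diff(P,axis=0);print(np.linalg.norm(e,axis=1),np.degrees(np.arctan2(e[:,1],e[:,0])))
wm=(np.minimum(np.minimum(r,g),b)>190);wm[:190]=0;wm[245:]=0;wm[:,:375]=0;wm[:,440:]=0
for a,c,l in comps(wm)[:2]:
    rc=cv2.minAreaRect(np.argwhere(l)[:,::-1].astype(np.float32));P=np.array([ray(d,p,.11) for p in cv2.boxPoints(rc)])
    e=np.diff(P,axis=0);print("well",a,P.mean(0),np.linalg.norm(e,axis=1),np.degrees(np.arctan2(e[:,1],e[:,0])))
print("case",ray(d,(464,208),.042),"cup",ray(d,(324,143),.1),"tube",ray(d,(184,173),.2))
cv2.imwrite("pics/crop.png",cv2.resize(im[170:260,210:450],None,fx=3,fy=3,interpolation=cv2.INTER_CUBIC))
from plant import *
print(R.from_quat(get_state()["eef_rot"]).as_matrix().round(3))
E
```

```text
red 380 [300.2 223.8] [0.519 0.076 0.1  ]
red 220 [261.6 221.1] [0.525 0.193 0.1  ]
blue 2329 [404.4 220.1] [ 0.536 -0.245  0.085]
[[0.584, -0.126, 0.085], [0.645, -0.339, 0.085], [0.493, -0.375, 0.085], [0.434, -0.166, 0.085]] [ 0.539 -0.251  0.085]
[0.22162114 0.15613678 0.21708973] [ -73.93805036 -166.866377    105.69255324]
case [ 0.58279982 -0.44456535  0.042     ] cup [0.77556936 0.00618139 0.1       ] tube [0.6490845 0.4081236 0.2      ]
[[ 0.946  0.325 -0.001]
 [ 0.325 -0.946  0.001]
 [-0.    -0.002 -1.   ]]
```

View pics/crop.png

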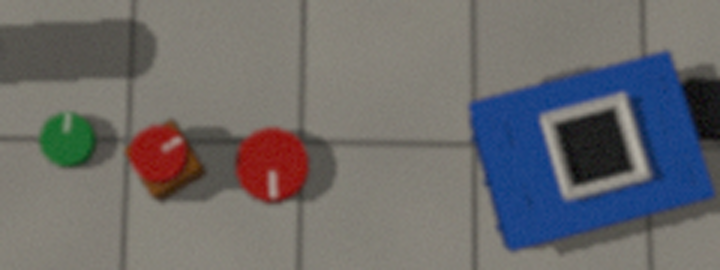

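The crop shows the small red cap on the amber jar at (159,153), its white line pointing to the upper right. The bigger red decoy is at (272,163), the green cap at (67,140), and the white well is centred at (595,147).

Run:
```python
from h import *
from plant import *
d=np.load("pics/top0.npz")
print("well",ray(d,(408.5,219),.11),"jar",ray(d,(263,221),.1))
w=snapshot("wrist");print(np.round(w["mount"],3).tolist(),np.round(w["camera_matrix"],1).tolist())
```

```text
well [ 0.5356937  -0.25299186  0.11      ] jar [0.52576552 0.18902791 0.1       ]
[[-0.0, -0.96, -0.28, 0.071], [1.0, -0.0, 0.001, 0.001], [-0.001, -0.28, 0.96, 0.02], [0.0, 0.0, 0.0, 1.0]] [[282.8, 0.0, 316.7], [0.0, 282.8, 199.3], [0.0, 0.0, 1.0]]
```

{"fn": "play_rows", "kwargs": {"rows": [[[0.04,-0.04,0,0,0,0],[0.1,-0.1,0,0,0,0],[0.16,-0.16,0,0,0,0],[0.2,-0.22,0,0,0,0],[0.25,-0.28,0,0,0,0],[0.3,-0.34,0,0,0,0],[0.35,-0.4,0,0,0,0],[0.4,-0.46,0,0,0,0],[0.45,-0.52,0,0,0,0],[0.5,-0.57,0,0,0,0],[0.54,-0.62,0,0,0,0],[0.56,-0.64,0,0,0,0],[0.56,-0.64,0,0,0,0]]], "claw": 0, "squeeze": 40}}

```text
clock: 1.23
tool_pos: [0.3654, -0.1942, 0.4048]
eef_rot: [0.986, 0.168, 0.001, -0.001]
contact_force: [0.0, -0.4, 0.6]
opening: 1.0
finger_force: 0.0
```

{"fn": "play_rows", "kwargs": {"rows": [[[0.03,-0.03,0,0,0,0],[0.08,-0.09,0,0,0,0],[0.13,-0.15,0.02,0,0,0],[0.18,-0.2,0.04,0,0,0],[0.23,-0.26,0.06,0,0,0],[0.28,-0.31,0.08,0,0,0],[0.33,-0.37,0.1,0,0,0],[0.38,-0.43,0.1,0,0,0],[0.43,-0.48,0.1,0,0,0],[0.48,-0.54,0.1,0,0,0],[0.53,-0.59,0.1,0,0,0],[0.556,-0.617,0.1,0,0,0],[0.556,-0.617,0.1,0,0,0],[0.556,-0.617,0.1,0,0,0]]]}}

```text
clock: 2.4
tool_pos: [0.5269, 0.1842, 0.3542]
eef_rot: [0.986, 0.165, -0.0, 0.0]
contact_force: [-0.7, -0.4, 0.9]
opening: 1.001
finger_force: 0.0
```

```bash
cat >> h.py <<'E'
def wrist(name):
    from plant import get_state,snapshot
    s=get_state();w=dict(snapshot("wrist"));T=np.eye(4);T[:3,:3]=R.from_quat(s["eef_rot"]).as_matrix();T[:3,3]=s["tool_pos"]
    w["world_to_cam"]=np.linalg.inv(T@np.array(w["mount"]));cv2.imwrite(f"pics/{name}.png",w["pixels"])
    np.savez(f"pics/{name}.npz",**w);return s,T,w
E
python3 - <<'E'
from h import *
s,T,w=wrist("w1");print(np.round(s["q"],2),np.round(s["tool_pos"],4),T[:3,:3].round(3).tolist())
hsv=cv2.cvtColor(w["pixels"],cv2.COLOR_BGR2HSV);h,sa,v=[hsv[...,i].astype(int) for i in range(3)]
for nm,m in [("red",((h<5)|(h>175))&(sa>180)&(v>90))]:
    for a,c,l in comps(m,100)[:3]:
        (u,vv),r=cv2.minEnclosingCircle(np.argwhere(l)[:,::-1].astype(np.float32));P=ray(w,(u,vv),.1)
        e=ray(w,(u+r,vv),.1)-P;print(nm,a,c.round(1),(u,vv,r),P.round(4),np.linalg.norm(e))
E
```

```text
[-0.38  0.67 -0.06  1.83  0.06  0.65 -1.72] [0.5269 0.1842 0.3542] [[0.946, 0.325, -0.0], [0.325, -0.946, -0.001], [-0.001, 0.001, -1.0]]
red 3332 [403.7 209.6] (403.1407775878906, 210.78005981445312, 36.620506286621094) [0.5444 0.1093 0.1   ] 0.032011572822365865
red 3260 [306.9 196. ] (308.256103515625, 195.23170471191406, 33.975303649902344) [0.5309 0.1922 0.1   ] 0.029188182115012277
```

View pics/w1.png

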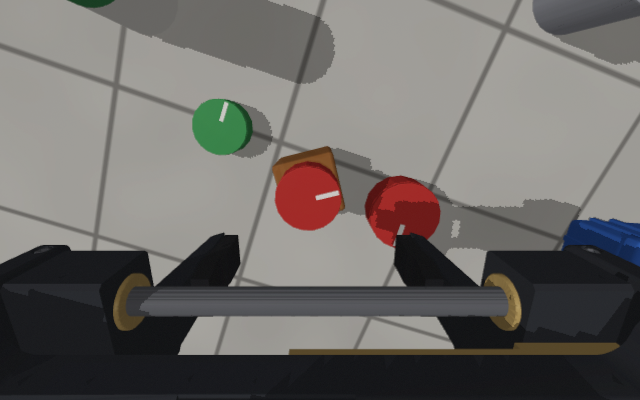

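The wrist view shows the target cap centred at (308,195) with its white line running to (339,194). The amber jar body is below it, the larger red decoy at (403,211) and the green cap at (222,127). The 29.2 mm radius matches the 58 mm cap.

Run:
```python
from h import *
w=dict(np.load("pics/w1.npz"));im=w["pixels"].astype(int)
yy,xx=np.mgrid[:400,:640];m=(im.min(2)>140)&((xx-308.3)**2+(yy-195.2)**2<33**2)
q=np.argwhere(m)[:,::-1];P=np.array([ray(w,p,.1) for p in q])[:,:2];c=np.array([.5309,.1922])
u,s,v=np.linalg.svd(P-P.mean(0));d=v[0]*np.sign(v[0]@(P.mean(0)-c));r=np.linalg.norm(P-c,axis=1);o=P[r>.022].mean(0)-c
print(len(q),r.min(),r.max(),np.degrees(np.arctan2(d[1],d[0])),np.degrees(np.arctan2(o[1],o[0])), "perp", np.cross(d,c-P.mean(0)))
T=np.eye(4);M=np.array(w["world_to_cam"]);Tt=np.linalg.inv(M)@np.linalg.inv(w["mount"])
dl=np.array([.5309,.1922,.237])-Tt[:3,3];print("move units",(Tt[:3,:3].T@dl/.5).round(4))
```

```text
102 0.006693525057572697 0.025655486936467686 -56.68206232468753 -66.08784614796195 perp 0.003745590039024242
move units [ 0.0129 -0.0128  0.2344]<stdin>:6: DeprecationWarning: Arrays of 2-dimensional vectors are deprecated. Use arrays of 3-dimensional vectors instead. (deprecated in NumPy 2.0)
```

Run:
```python
from h import *
w=dict(np.load("pics/w1.npz"));im=w["pixels"];r=im[...,2].astype(int)
print(im[195,270:350:4,2].tolist(), im[150:240:4,308,2].tolist(), im[150:240:4,308,1].tolist())
for t in (150,170,185):
    m=(r>t)&(im[...,1]<100)&(im[...,0]<100)
    for a,c,l in comps(m,1500)[:2]:
        if c[0]>360: continue
        h=cv2.convexHull(np.argwhere(l)[:,::-1].astype(np.int32));E=cv2.fitEllipse(h)
        P=np.array([ray(w,p[0],.1)[:2] for p in h]);A=np.c_[2*P,np.ones(len(P))];x=np.linalg.lstsq(A,(P**2).sum(1),rcond=None)[0]
        print(t,a,E,ray(w,E[0],.1).round(4),"circle",x[:2].round(4),np.sqrt(x[2]+x[0]**2+x[1]**2))
```

```text
[163, 164, 161, 161, 161, 161, 161, 161, 161, 161, 161, 161, 185, 200, 200, 200, 196, 170, 90, 110] [109, 88, 126, 94, 130, 162, 162, 162, 162, 161, 161, 161, 161, 161, 161, 161, 161, 161, 161, 161, 158, 164, 164] [99, 54, 80, 22, 34, 45, 43, 44, 44, 43, 44, 43, 44, 43, 44, 43, 42, 43, 43, 43, 101, 162, 163]
150 3132 ((307.2371826171875, 198.2578582763672), (62.924373626708984, 65.77034759521484), 105.1361083984375) [0.528  0.1922 0.1   ] circle [0.5272 0.1918] 0.028281338055128818
```

{"fn": "play_rows", "kwargs": {"rows": [[[0.0067,-0.015,0.03,0,0,0],[0.0067,-0.015,0.08,0,0,0],[0.0067,-0.015,0.13,0,0,0],[0.0067,-0.015,0.18,0,0,0],[0.0067,-0.015,0.21,0,0,0],[0.0067,-0.015,0.23,0,0,0],[0.0067,-0.015,0.234,0,0,0],[0.0067,-0.015,0.234,0,0,0],[0.0067,-0.015,0.234,0,0,0]]]}}

```text
clock: 3.2
tool_pos: [0.5278, 0.1921, 0.2386]
eef_rot: [0.986, 0.164, 0.001, 0.0]
contact_force: [0.7, 0.0, 0.2]
opening: 0.998
finger_force: 0.0
```

{"fn": "play_rows", "kwargs": {"rows": [[[0,0,0,0,0,0],[0,0,0,0,0,0],[0,0,0,0,0,0],[0,0,0,0,0,0],[0,0,0,0,0,0],[0,0,0,0,0,0],[0,0,0,0,0,0],[0,0,0,0,0,0]]], "claw": 1, "squeeze": 50}}

```text
clock: 3.87
tool_pos: [0.5276, 0.1925, 0.238]
eef_rot: [0.986, 0.164, 0.0, 0.0]
contact_force: [0.9, -1.9, 4.1]
opening: 0.651
finger_force: 50.0
```

{"fn": "play_rows", "kwargs": {"rows": [[[0,0,-0.02,0,0,0],[0,0,-0.06,0,0,0],[0,0,-0.11,0,0,0],[0,0,-0.16,0,0,0],[0,0,-0.21,0,0,0.05],[-0.02,0.03,-0.26,0,0,0.1],[-0.05,0.07,-0.29,0,0,0.16],[-0.08,0.12,-0.3,0,0,0.22],[-0.12,0.18,-0.3,0,0,0.28],[-0.16,0.24,-0.3,0,0,0.34],[-0.2,0.3,-0.3,0,0,0.4],[-0.24,0.36,-0.3,0,0,0.46],[-0.28,0.42,-0.3,0,0,0.52],[-0.32,0.49,-0.3,0,0,0.58],[-0.36,0.56,-0.3,0,0,0.61],[-0.4,0.62,-0.3,0,0,0.61],[-0.44,0.68,-0.3,0,0,0.61],[-0.48,0.74,-0.3,0,0,0.61],[-0.5,0.77,-0.3,0,0,0.61],[-0.5,0.77,-0.3,0,0,0.61]]]}}

```text
clock: 5.53
tool_pos: [0.4135, -0.2573, 0.3877]
eef_rot: [1.0, 0.009, -0.001, 0.001]
contact_force: [0.4, 1.1, -5.0]
opening: 0.654
finger_force: 50.0
```

{"fn": "play_rows", "kwargs": {"rows": [[[0,0,0,0,0,0],[0,0,0,0,0,0],[0,0,0,0,0,0]]]}}

```text
clock: 5.78
tool_pos: [0.4164, -0.251, 0.3877]
eef_rot: [1.0, 0.014, -0.0, -0.001]
contact_force: [-0.9, 0.2, -5.0]
opening: 0.651
finger_force: 50.0
```

Run:
```python
from h import *
s,T,w=wrist("w2");print(np.round(s["q"],2),np.round(s["tool_pos"],4),T[:3,:3].round(3).tolist(),s["opening"],s["contact_force"])
```

```text
[ 0.49  0.54 -0.06  2.    0.05  0.61 -1.15] [ 0.4164 -0.251   0.3877] [[1.0, 0.029, -0.0], [0.029, -1.0, 0.001], [-0.0, -0.001, -1.0]] 0.6506674947229676 [-0.88973264  0.1684012  -4.95252856]
```

View pics/w2.png

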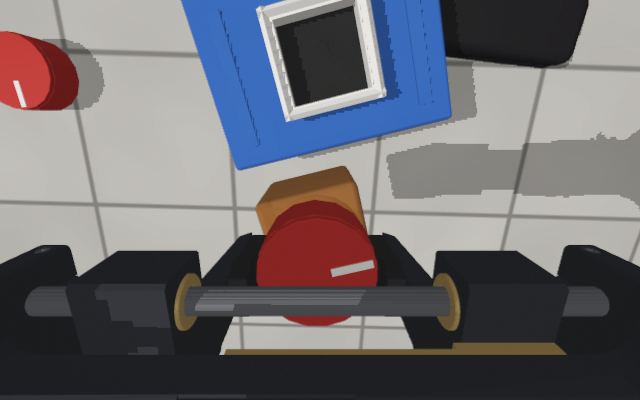

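The wrist view shows the jar held upright under the gripper, its silhouette edge running from (272,187) to (345,167). The white well's near corners are (289,121) and (386,96), and the cap's mark runs from (332,272) to (373,264), so jar and well are nearly parallel.

Run:
```python
from h import *
w=dict(np.load("pics/w2.npz"));im=w["pixels"].astype(int)
m=(im.min(2)>165);m[:, :245]=0;m[:,400:]=0;m[128:]=0
a,c,l=comps(m)[0];h=cv2.convexHull(np.argwhere(l)[:,::-1].astype(np.int32))
ap=cv2.approxPolyDP(h,4,True)[:,0];print(a,ap.tolist())
P=lambda p,z=.11:ray(w,p,z)[:2]
ang=lambda d:np.degrees(np.arctan2(d[1],d[0]))
nl=max(ap,key=lambda p:p[1]);nr=max(ap,key=lambda p:p[0]);A,B=P(nl),P(nr);e=B-A;L=np.linalg.norm(e);n=np.array([-e[1],e[0]])/L
print(A,B,"L",L,"ang",ang(e),"centre",(A+B)/2+n*L/2)
fl=min(ap,key=lambda p:p[0]);print("left edge",ang(P(fl)-A),np.linalg.norm(P(fl)-A))
g=(im.min(2)>100)&(np.ptp(im,axis=2)<60);g[:255]=0;g[285:]=0;g[:,:325]=0;g[:,380:]=0
q=comps(g,10)[0][2];Q=np.array([P(p,.25) for p in np.argwhere(q)[:,::-1]]);v=np.linalg.svd(Q-Q.mean(0))[2][0];print("mark",len(Q),ang(v),ang(v)+180)
print("jar edge",[ang(P((345,167),z)-P((272,187),z)) for z in(.15,.212)], np.linalg.norm(P((345,167),.212)-P((272,187),.212)))
top=(im[...,2]>120)&(im[...,1]<50);top[:200]=0
```

```text
4220 [[385, 95], [286, 121], [256, 9], [286, 0], [366, 0]]
[ 0.4835018  -0.22271938] [ 0.5074075  -0.30753587] L 0.08812105092577271 ang -74.2594008819217 centre [ 0.5378629  -0.25317478]
left edge 15.542732973556781 0.08821240374470166
mark 360 -74.06166285420763 105.93833714579237
jar edge [np.float64(-72.80272268756849), np.float64(-72.80272268756848)] 0.04255703426659235
```

{"fn": "play_rows", "kwargs": {"rows": [[[0.03,0.001,0,0,0,0],[0.08,0.004,0,0,0,0],[0.13,0.006,0,0,0,0],[0.18,0.008,0,0,0,0],[0.22,0.01,0,0,0,0],[0.24,0.011,0,0,0,0],[0.243,0.011,0,0,0,0],[0.243,0.011,0,0,0,0],[0.243,0.011,0.02,0,0,0],[0.243,0.011,0.04,0,0,0],[0.243,0.011,0.06,0,0,0],[0.243,0.011,0.07,0,0,0],[0.243,0.011,0.07,0,0,0],[0.243,0.011,0.07,0,0,0]]]}}

```text
clock: 7.0
tool_pos: [0.5372, -0.255, 0.3521]
eef_rot: [1.0, 0.013, -0.001, -0.0]
contact_force: [-0.2, 0.4, -3.3]
opening: 0.652
finger_force: 50.0
```

Run:
```python
from h import *
s,T,w=wrist("w3");print(np.round(s["tool_pos"],4),T[:3,:3].round(3).tolist(),s["contact_force"])
```

```text
[ 0.5372 -0.255   0.3521] [[1.0, 0.026, -0.001], [0.026, -1.0, 0.0], [-0.001, -0.0, -1.0]] [-0.18806789  0.43543272 -3.31550471]
```

View pics/w3.png

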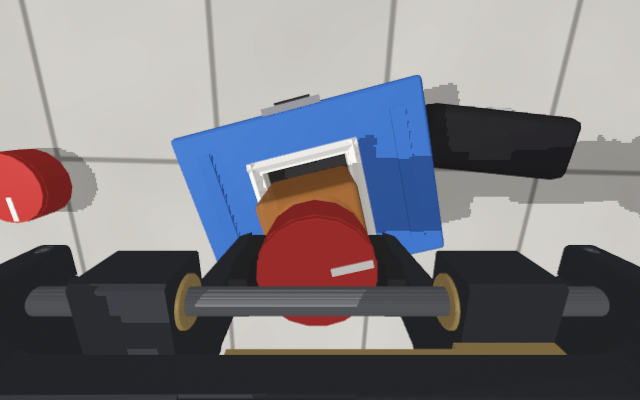

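The view shows the jar hanging just above the well. The well's far outer corners are (247,167) and (357,139), and the jar's far bottom edge runs from about (270,187) to (350,165). The jar sits slightly right of centre.

Run:
```python
from h import *
w=dict(np.load("pics/w3.npz"));im=w["pixels"].astype(int)
m=(im.min(2)>165);m[:, :235]=0;m[:,375:]=0;m[:130]=0;m[235:]=0
a,c,l=comps(m)[0];h=cv2.convexHull(np.argwhere(l)[:,::-1].astype(np.int32));ap=cv2.approxPolyDP(h,4,True)[:,0];print(a,ap.tolist())
P=lambda p,z=.11:ray(w,p,z)[:2]
fl=min(ap,key=lambda p:p[0]);fr=min(ap,key=lambda p:p[1]);A,B=P(fl),P(fr);e=B-A;L=np.linalg.norm(e);n=np.array([e[1],-e[0]])/L
print(A,B,L,np.degrees(np.arctan2(*e[::-1])),"centre",(A+B)/2+n*.0441)
hsv=cv2.cvtColor(w["pixels"],cv2.COLOR_BGR2HSV);j=(hsv[...,0]>7)&(hsv[...,0]<20)&(hsv[...,1]>100)&(hsv[...,2]>60);j[:155]=0;j[230:]=0;j[:,:245]=0;j[:,375:]=0
a,c,l=comps(j)[0];h=cv2.convexHull(np.argwhere(l)[:,::-1].astype(np.int32));ap=cv2.approxPolyDP(h,2,True)[:,0];print("jar",a,ap.tolist())
for z in (.114,.118,.176,.180): print(z,[P(p,z).round(4).tolist() for p in ap])
```

```text
2504 [[374, 233], [258, 201], [246, 165], [355, 137]]
[ 0.57045919 -0.19918443] [ 0.59426255 -0.28388076] 0.08797766363785654 -74.30232637144191 centre [ 0.53990568 -0.25346435]
jar 3433 [[366, 229], [262, 229], [256, 209], [273, 182], [341, 165], [346, 167], [357, 187]]
0.114 [[0.5202, -0.2972], [0.518, -0.211], [0.5354, -0.2067], [0.5582, -0.2209], [0.573, -0.2738], [0.5715, -0.2778], [0.5558, -0.2874]]
0.118 [[0.5218, -0.2964], [0.5197, -0.2118], [0.5367, -0.2075], [0.5591, -0.2215], [0.5737, -0.2735], [0.5722, -0.2774], [0.5568, -0.2868]]
0.176 [[0.5454, -0.2849], [0.5438, -0.2232], [0.5562, -0.2201], [0.5725, -0.2303], [0.5831, -0.2682], [0.5821, -0.271], [0.5708, -0.2779]]
0.18 [[0.547, -0.2841], [0.5455, -0.224], [0.5576, -0.221], [0.5734, -0.2309], [0.5838, -0.2678], [0.5828, -0.2706], [0.5718, -0.2773]]
```

{"fn": "play_rows", "kwargs": {"rows": [[[0.004,-0.004,0,0,0,0],[0.004,-0.004,0,0,0,0],[0.004,-0.004,0.01,0,0,0],[0.004,-0.004,0.02,0,0,0],[0.004,-0.004,0.03,0,0,0],[0.004,-0.004,0.04,0,0,0],[0.004,-0.004,0.048,0,0,0],[0.004,-0.004,0.054,0,0,0],[0.004,-0.004,0.056,0,0,0],[0.004,-0.004,0.056,0,0,0],[0.004,-0.004,0.056,0,0,0]]]}}

```text
clock: 7.97
tool_pos: [0.5396, -0.2529, 0.3248]
eef_rot: [1.0, 0.013, 0.0, 0.0]
contact_force: [0.1, 0.5, -4.1]
opening: 0.651
finger_force: 50.0
```

Free so far; nudge down the last few millimetres.

{"fn": "play_rows", "kwargs": {"rows": [[[0,0,0.002,0,0,0],[0,0,0.004,0,0,0],[0,0,0.004,0,0,0],[0,0,0.004,0,0,0]]]}}

```text
clock: 8.3
tool_pos: [0.5397, -0.253, 0.3231]
eef_rot: [1.0, 0.013, 0.0, 0.0]
contact_force: [0.4, -0.2, -2.7]
opening: 0.65
finger_force: 50.0
```

{"fn": "play_rows", "kwargs": {"rows": [[[0,0,0.002,0,0,0],[0,0,0.003,0,0,0],[0,0,0.003,0,0,0],[0,0,0.003,0,0,0],[0,0,0.003,0,0,0]]]}}

```text
clock: 8.72
tool_pos: [0.5396, -0.253, 0.3229]
eef_rot: [1.0, 0.013, 0.001, 0.0]
contact_force: [-3.4, 1.6, 8.8]
opening: 0.652
finger_force: 50.0
```

{"fn": "play_rows", "kwargs": {"rows": [[[0,0,0,0,0,-0.1],[0,0,0,0,0,-0.2],[0,0,0,0,0,-0.3],[0,0,0,0,0,-0.45],[0,0,0,0,0,-0.6],[0,0,0,0,0,-0.75],[0,0,0,0,0,-0.9],[0,0,0,0,0,-1],[0,0,0,0,0,-1]]], "squeeze": 60}}

```text
clock: 9.47
tool_pos: [0.5405, -0.2535, 0.3234]
eef_rot: [0.965, 0.261, 0.002, 0.001]
contact_force: [-1.2, 0.6, 8.0]
opening: 0.649
finger_force: 60.0
```

Run:
```python
from h import *
s,T,w=wrist("w4");print(np.round(s["q"],2),np.round(s["tool_pos"],4),np.degrees(np.arctan2(T[1,0],T[0,0])),np.round(s["contact_force"],1),np.round(s["moment"],2))
```

```text
[ 0.47  0.76 -0.19  1.73  0.21  0.67 -0.87] [ 0.5405 -0.2535  0.3234] 30.217731040878615 [-1.2  0.6  8. ] [0.07 0.25 0.11]
```

{"fn": "play_rows", "kwargs": {"rows": [[[0,0,0,0,0,-0.1],[0,0,0,0,0,-0.25],[0,0,0,0,0,-0.4],[0,0,0,0,0,-0.55],[0,0,0,0,0,-0.7],[0,0,0,0,0,-0.85],[0,0,0,0,0,-1],[0,0,0,0,0,-1]]]}}

```text
clock: 10.18
tool_pos: [0.5409, -0.2532, 0.3239]
eef_rot: [0.871, 0.492, 0.002, 0.002]
contact_force: [0.0, 0.7, 10.5]
opening: 0.649
finger_force: 60.0
```

Run:
```python
from h import *
s,T,w=wrist("w5");print(np.round(s["q"],2),np.round(s["tool_pos"],4),np.degrees(np.arctan2(T[1,0],T[0,0])),np.round(s["contact_force"],1),np.round(s["moment"],2))
```

```text
[ 0.55  0.77 -0.33  1.73  0.35  0.7  -0.51] [ 0.5409 -0.2532  0.3239] 58.93203361769136 [ 0.   0.7 10.5] [0.13 0.25 0.08]
```

View pics/w5.png

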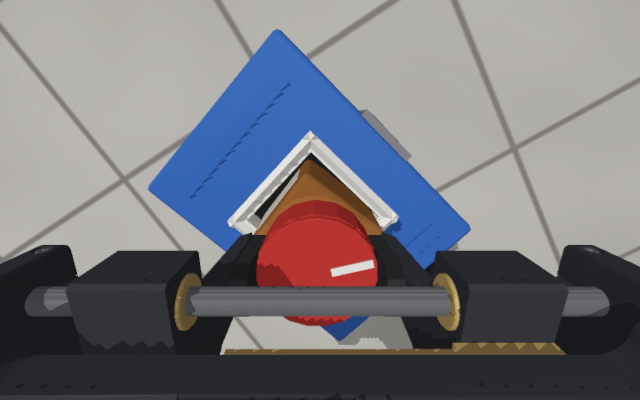

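The jar is in the well, its corner at (310,158) inside the white collar. The cap's mark hasn't moved relative to the fingers, from (332,272) to (373,264), so there is no slip.

{"fn": "play_rows", "kwargs": {"rows": [[[0,0,0,0,0,-0.1],[0,0,0,0,0,-0.25],[0,0,0,0,0,-0.4],[0,0,0,0,0,-0.55],[0,0,0,0,0,-0.7],[0,0,0,0,0,-0.76],[0,0,0,0,0,-0.76],[0,0,0,0,0,-0.76]]]}}

```text
clock: 10.9
tool_pos: [0.541, -0.253, 0.3239]
eef_rot: [0.763, 0.646, 0.002, 0.003]
contact_force: [-1.0, 0.9, 12.1]
opening: 0.651
finger_force: 60.0
```

Run:
```python
from h import *
s,T,w=wrist("w6");print(np.round(s["tool_pos"],4),np.degrees(np.arctan2(T[1,0],T[0,0])),np.round(s["contact_force"],1),np.round(s["moment"],2))
```

```text
[ 0.541  -0.253   0.3239] 80.53746507865648 [-1.   0.9 12.1] [0.12 0.13 0.03]
```

View pics/w6.png

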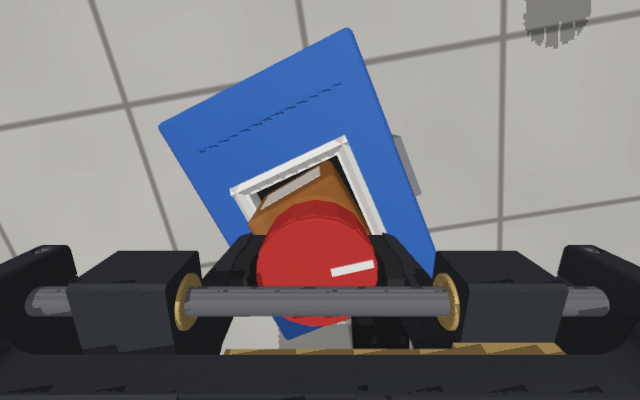

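The jar is still seated in the well and the cap has turned about 79° without slipping. Now I'll lift straight up.

{"fn": "play_rows", "kwargs": {"rows": [[[0,0,-0.006,0,0,0],[0,0,-0.014,0,0,0],[0,0,-0.024,0,0,0],[0,0,-0.036,0,0,0],[0,0,-0.05,0,0,0],[0,0,-0.064,0,0,0],[0,0,-0.078,0,0,0],[0,0,-0.09,0,0,0],[0,0,-0.096,0,0,0],[0,0,-0.096,0,0,0],[0,0,-0.096,0,0,0],[0,0,-0.096,0,0,0],[0,0,-0.096,0,0,0]]]}}

```text
clock: 12.03
tool_pos: [0.5394, -0.2529, 0.3688]
eef_rot: [0.763, 0.646, -0.0, -0.0]
contact_force: [0.2, 0.1, -0.5]
opening: 0.646
finger_force: 60.0
```

Run:
```python
from h import *
from plant import *
s,T,w=wrist("w7");print(np.round(s["tool_pos"],4),np.round(s["qd"],3),np.round(s["contact_force"],1))
d=snapshot("scene");a=d["pixels"][120:250,150:480];cv2.imwrite("pics/fin.png",np.vstack([cv2.resize(a,(640,252)),cv2.resize(w["pixels"][100:340],(640,240))]))
```

```text
[ 0.5394 -0.2529  0.3688] [-0.003  0.    -0.001 -0.003  0.002 -0.001 -0.001] [ 0.2  0.1 -0.5]
```

View pics/fin.png

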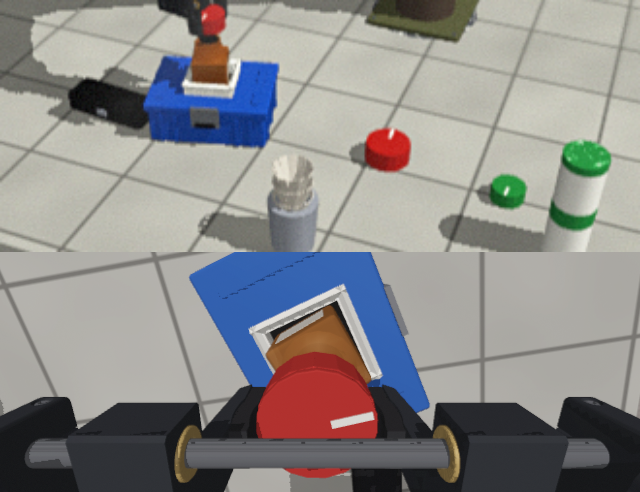

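The jar stands in the well at (210,68). The gripper holds the cap clear above it at (212,20), lifted 45 mm, so the cap's lower edge is about 24 mm above the rim. The carried weight has dropped to the cap alone, so I'll hand in.

```bash
python3 -c "
from plant import *
print(finish_job())"
```

```text
the job is handed in; nothing more can be done
None
```

I've handed the job in: the jar stands in the well, unscrewed by about 1.3 rad, with its cap held level about 2 cm above the rim; the judge returned no verdict.

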